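# Zero the bench scale through its shuttered tare well

## Robot

A 7-joint arm with a two-finger parallel gripper is mounted at the origin on a cart in front of the work surface, level with it; the furniture and walls round the work are solid. World frame = base frame: x ahead of the robot, y to its left, z up, the work surface at z = 0. Lengths are in m, angles in rad, forces in N, time in s.
With the tool pointing down it reaches from about 0.425 to 0.925 m from the base axis. Payload 6.8 kg.
Tool frame: the origin (TCP) lies between the finger pads; the fingertips stand bot.finger_overhang ahead of it and the grasp point (between the pads) is the TCP (bot.finger_overhang is the distance from the TCP to the fingertips, in m); z points along the fingers, y is the line along which they close (so a half turn about z gives the same grasp; the last joint's range is limited). The gripper opens to 85 mm and grips with 20 to 120 N. Pads are 22 mm wide; open, the fingers measure 114 mm over their backs; the gripper's body (76 mm by 85 mm) begins 54 mm behind the grasp point. The pads swing forward as they close: fully open they stand 13 mm farther back than shut.
Start: joints at [-1.38, 0.477, 0.022, 1.555, -0.011, 1.109, -0.083], TCP at [0.199, 0.645, 0.25] pointing down, gripper open.
Joint ranges: [-2.96, 2.96], [-0.34, 2.1], [-1.41, 1.46], [0.24, 2.44], [-1.37, 4.51], [0.17, 1.92], [-2.96, 2.96]. Speed limits (rad/s): [2.39, 2.39, 3.14, 3.14, 3.14, 3.14, 3.14].

## Interface

Orientations are given as [roll, pitch, yaw] about the fixed x, y, z axes, in that order (R = Rz(yaw) Ry(pitch) Rx(roll)).
In Python, from cell import bot gives the robot as it stands.
- The arm moves only by the shell command python3 -m pendant 'ROWS' [OPENING]. ROWS is JSON, a list of rows, each an object of numbers: "x", "y", "z": the shift along the tool's x, y, z in mm; "rx", "ry", "rz": the turn, a rotation vector about the tool's x, y, z in rad. In form: [{"x": .., "y": .., "z": .., "rx": .., "ry": .., "rz": ..}, ...]. A call has 1 to 12 rows; each row shifts and turns the commanded pose from where the row before left it, along the tool's axes as they then stand; what a row does not reach is not made up. A row lasts 1/8 s, in which the tool goes at most 62.5 mm and 10.7 degrees, less where a joint would pass 70% of its speed; a pose out of reach is approached as far as the arm can. A call with a gripper value outside its range is refused whole. OPENING is the finger opening in mm, from 0 to 85.4, set as the call begins (- or left out, the last holds). The fingers move at their own pace and stop on an object; the grip force is fixed at half the most. Time passes only in rows, so rows that do not move let the fingers close. It gives the time, the measured TCP pose, the force, the opening and the grip force at its end, in the units of the state.
- bot.sense(): the state, without advancing time (a new reading comes with each control period).
- bot.snapshot(name): name is "scene" or "top"; returns the picture (384x512x3 uint8, blue, green, red); there is no depth.
- bot.camera_model(name): a dict with "camera_matrix" (3x3 intrinsics, pixels), "R" (3x3) and "t" (3): a world point X has camera coordinates R X + t. Camera axes: x right, y down, z forward; pixel columns grow to the right and rows downward; lengths in m; the calibration is good to about 2 mm. A picture is of the moment at which its call begins. camera_model takes no time and is no camera call.
- bot.finish_job(): hands the job in; it is judged then, once.
The state is a dict: "t": time; "joints": joint angles; "joint_velocities": joint speeds; "joint_efforts": joint torques, N m; "eef_pos": TCP position; "tool_rot": TCP orientation; "wrist_force": force on the tool from outside, world axes, zero at the start; "moment": the same for the moment, N m; "gripper_width": finger opening in m; "grip_force": force on a finger pad.
Only numpy, scipy, OpenCV 4.12 (cv2) and the standard library are available. Lean on these libraries where they do the work, as an engineer would, in place of code of your own. Each camera call takes 0.05 s, during which the arm holds its last target. There are 200 camera calls.

## Task

A plaster cast stands on the pan of the bench scale, and the scale has to be zeroed before wax is built up on the cast. With the fingertips, push the blue shutter all the way open off the tare well, reach down into the well and press the sunken red key right down, let it come up again, and then push the shutter all the way shut over the well. Pick nothing up, leave the cast standing as it is on the pan, and do not disturb the things lying round the scale.

Things in the scene. Friction and masses are not known exactly. Their poses are not given: they have to be found in the camera images.
- scale: White bench scale, fixed to the worktop, 255 x 180 mm. Origin on the worktop; the body runs from x = -140 mm (sloping front with the green display) to x = +115 mm and y = -90 to +90 mm in its own frame; z up. Its flat deck is 40 mm above the worktop. The round steel pan (120 mm across) is centred at x = +50, y = 0, its top 50 mm above the worktop. Its yaw differs from run to run.
- well (a point): Centre of the mouth of the tare well, level with the deck (40 mm above the worktop), at x = -55, y = +30 mm in the scale's frame; axes parallel to the scale's. The well is 46 x 46 mm square with sides along the scale's x and y, and 24 mm deep. The top of the red key stands 12 mm below the mouth when up, 17 mm when fully pressed.
- key_top (a point): Centre of the top of the red key (32 x 32 mm, flat) in the middle of the well; it is pressed straight down.
- key (a joint): Travel of the red key: 0 up, 0.005 m fully down. Sprung: it starts to move at about 1.5 N, is fully down at about 4.5 N, and comes up by itself.
- rib (a point): Middle of the top edge of the rib on the blue shutter, 57.5 mm above the worktop. The shutter plate (56 mm along the scale's x, 58 mm along y, top at 43.5 mm) slides over the well between two steel guides along the scale's y (tops at 45.5 mm). The rib stands 14 mm above the plate's middle, 40 mm long along the scale's x, 8 mm thick along y. Axes parallel to the scale's.
- shutter (a joint): Slide of the blue shutter: 0 shut (its middle over the well's middle), 0.058 m fully open. It opens towards the scale's -y and shuts towards +y, with end stops at both; it needs about 1.5 N and stays where it is left. At the start it is shut or up to 8 mm short of it.
- cast: Cream dental plaster cast, 63 x 72 x 29 mm, loose, standing on the steel pan (top 79 mm above the worktop); origin under its middle.
- handpiece: White handpiece with a blue band, 166 mm long, 23 mm thick, loose, lying on the worktop beside the scale's +y side; origin under its middle.
- knife: Thin wax knife with a brown handle, 170 mm long, 11 mm thick, loose, lying on the worktop beside the scale's -y side; origin under its middle.
- denture: Pink denture, 49 x 65 x 23 mm, loose on the worktop; origin under its middle.
- burner: White and red spirit burner, 58 x 66 x 58 mm, loose on the worktop near its front edge; origin under its middle.
- wax_pot1: Blue wax pot with a red lid, 56 x 60 x 71 mm, loose on the worktop to the right; origin under its middle.
- bur_stand: Round yellow stand full of burs, 76 mm across, 85 mm high, loose on the worktop; origin under its middle.
- cast_far: Cream dental cast, 58 x 68 x 32 mm, loose on the worktop; origin under its middle.
- lamp_cream: Cream magnifier lamp, fixed, right of the work; do not hit it. Its upright flat head lies within x = 0.25 to 0.49 m, y = -0.23 to -0.19 m, 0.20 to 0.48 m above the worktop; its arm goes on up from there, away from the robot, to 0.8 m. An arm that starts to its right must draw back or fold up (tool within 0.28 m of the base axis, fingertips above 0.5 m) before it swings to the scale.

How it is judged:
On the way, in this order (a step that is already met when the one before it is completed fails the run):
1. the shutter is pushed open, off the well (value of joint shutter above 0.05 m), for 0.2 s.
2. the red key is pressed right down by the fingers (value of joint key above 0.0042 m and contact force between the fingers and scale above 0.5 N), for 0.1 s.
3. the red key has come up again, the shutter still open (value of joint key below 0.001 m and value of joint shutter above 0.03 m), for 0.1 s.
At the end, for the whole second after the job is handed in: The shutter is shut to within 4 mm, the key is up (within 1 mm), and the cast stands upright and at rest on the pan within 10 mm of where it stood (value of joint shutter below 0.004 m and value of joint key below 0.001 m and distance of cast from where it was at the start of the episode below 0.01 m and angle between cast's own z axis and vertical below 0.1 rad and linear speed of cast below 0.02 m/s); the robot touches nothing.
It fails at once if the cast on the pan is shifted or lifted (more than 10 mm) (distance of cast from where it was at the start of the episode above 0.01 m).
It fails at once if a thing round the scale is shifted or lifted (more than 15 mm) (distance of any of handpiece, knife, denture, burner, wax_pot1, bur_stand, cast_far from where it was at the start of the episode above 0.015 m).
It also fails if it takes over 61 s, if anything falls off the work surface, if the arm or the gripper's body presses on something with over 40 N, if the wrist force passes 120 N, or if a joint passes its speed limit or range.

## Working session

There is one attempt and no reset: what is moved stays moved. The work goes in short steps, Python scripts to look and compute and a shell command to move; the robot and the scene stay as the last step left them, time stands still between calls to the robot, and variables do not carry over. Pictures are saved under pics/ and viewed, at most 10 in all, crops included, and the job is handed in when it is done.

```bash
ls; mkdir -p pics; python3 - <<'E'
from cell import bot
import cv2,numpy as np
s=bot.sense(); print({k:np.round(v,3).tolist() for k,v in s.items()}, bot.finger_overhang)
for n in("scene","top"):
    im=bot.snapshot(n); cv2.imwrite(f"pics/{n}0.png",im); m=bot.camera_model(n)
    R,t=np.array(m["R"]),np.array(m["t"]); print(n,np.round(m["camera_matrix"],1).tolist(),"C",np.round(-R.T@t,3),np.round(R,2).tolist())
E
```

```text
pics
{'t': 0.0, 'joints': [-1.38, 0.478, 0.022, 1.556, -0.011, 1.109, -0.083], 'joint_velocities': [0.0, 0.001, -0.001, 0.0, 0.0, -0.001, -0.001], 'joint_efforts': [-0.001, -59.645, 1.607, -28.121, 0.012, 0.009, 0.0], 'eef_pos': [0.199, 0.645, 0.249], 'tool_rot': [-3.14, 0.0, 2.843], 'wrist_force': [-0.118, -0.819, -0.233], 'moment': [0.0, -0.074, -0.036], 'grip_force': 0.0, 'gripper_width': 0.085} 0.019
scene [[424.0, 0.0, 256.9], [0.0, 424.0, 191.9], [0.0, 0.0, 1.0]] C [-0.278 -0.469  0.995] [[0.56, -0.83, 0.01], [-0.54, -0.38, -0.75], [0.62, 0.42, -0.66]]
top [[348.9, 0.0, 259.3], [0.0, 348.9, 193.9], [0.0, 0.0, 1.0]] C [0.392 0.048 1.014] [[0.02, -1.0, -0.02], [-0.99, -0.02, -0.14], [0.14, 0.02, -0.99]]
```

View pics/scene0.png

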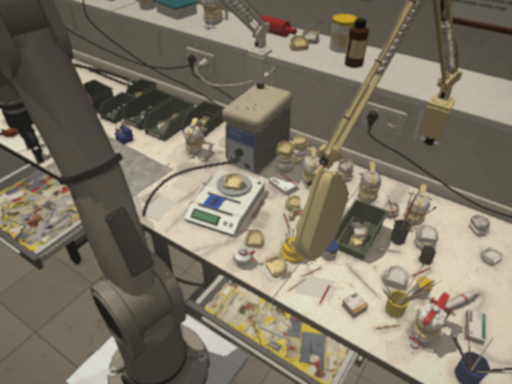

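View pics/top0.png

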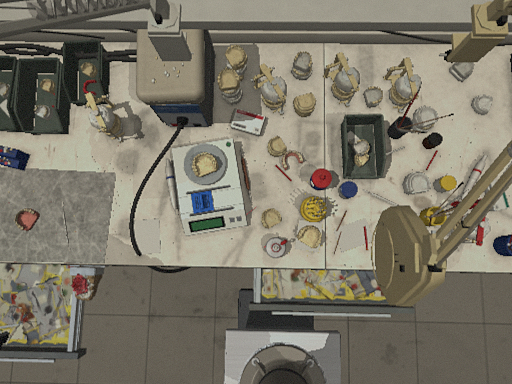

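```bash
cat > h.py <<'E'
import numpy as np,cv2
from cell import bot
def ray(n,uv,z):
    m=bot.camera_model(n);R,t,K=map(np.array,(m["R"],m["t"],m["camera_matrix"]))
    C=-R.T@t; d=R.T@np.linalg.inv(K)@np.array([uv[0],uv[1],1.]); return C+d*(z-C[2])/d[2]
def line(n,uv):
    a,b=ray(n,uv,0),ray(n,uv,.3); return a,(b-a)/np.linalg.norm(b-a)
def tri(u1,u2):
    A=np.zeros((3,3));c=np.zeros(3)
    for n,u in(("top",u1),("scene",u2)):
        p,d=line(n,u);P=np.eye(3)-np.outer(d,d);A+=P;c+=P@p
    return np.linalg.solve(A,c)
def proj(n,X):
    m=bot.camera_model(n);p=np.array(m["camera_matrix"])@(np.array(m["R"])@X+m["t"]);return p[:2]/p[2]
E
python3 - <<'E'
import cv2,numpy as np
a=cv2.imread("pics/top0.png")[125:250,150:260]; b=cv2.imread("pics/scene0.png")[155:245,175:285]
a=cv2.resize(a,None,fx=4.5,fy=4.5,interpolation=cv2.INTER_CUBIC);cv2.imwrite("pics/topc.png",a)
b=cv2.resize(b,None,fx=6,fy=6,interpolation=cv2.INTER_CUBIC);cv2.imwrite("pics/scenec.png",b)
from h import *
for n in("top","scene"):
    im=cv2.imread(f"pics/{n}0.png");h=cv2.cvtColor(im,cv2.COLOR_BGR2HSV)
    x0,y0,x1,y1=(150,125,260,250) if n=="top" else (175,155,285,245)
    for nm,lo,hi in(("blue",(100,120,60),(125,255,255)),("green",(50,60,30),(85,255,255))):
        m=cv2.inRange(h,lo,hi);k=np.zeros_like(m);k[y0:y1,x0:x1]=m[y0:y1,x0:x1]
        for c in cv2.findContours(k,cv2.RETR_EXTERNAL,cv2.CHAIN_APPROX_NONE)[0]:
            if cv2.contourArea(c)>15:
                r=cv2.minAreaRect(c);M=cv2.moments(c);u=(M["m10"]/M["m00"],M["m01"]/M["m00"]);print(n,nm,cv2.contourArea(c),np.round(u,1),np.round(ray(n,u,.043),4),np.round([ray(n,q,.043)[:2] for q in cv2.boxPoints(r)],3).tolist())
E
```

```text
top blue 356.5 [202.  201.5] [0.5044 0.2302 0.043 ] [[0.527, 0.264], [0.537, 0.208], [0.482, 0.196], [0.471, 0.252]]
top green 230.5 [206.2 224. ] [0.4416 0.2157 0.043 ] [[0.445, 0.261], [0.462, 0.176], [0.438, 0.171], [0.422, 0.255]]
scene blue 66.0 [213.4 201. ] [0.5034 0.2295 0.043 ] [[0.475, 0.245], [0.521, 0.269], [0.532, 0.211], [0.486, 0.188]]
scene green 146.5 [204.9 216.6] [0.4303 0.2055 0.043 ] [[0.409, 0.241], [0.437, 0.256], [0.452, 0.171], [0.424, 0.158]]
```

View pics/topc.png

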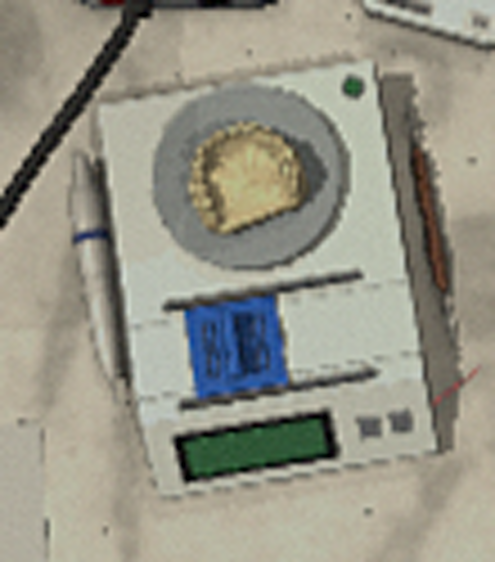

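View pics/scenec.png

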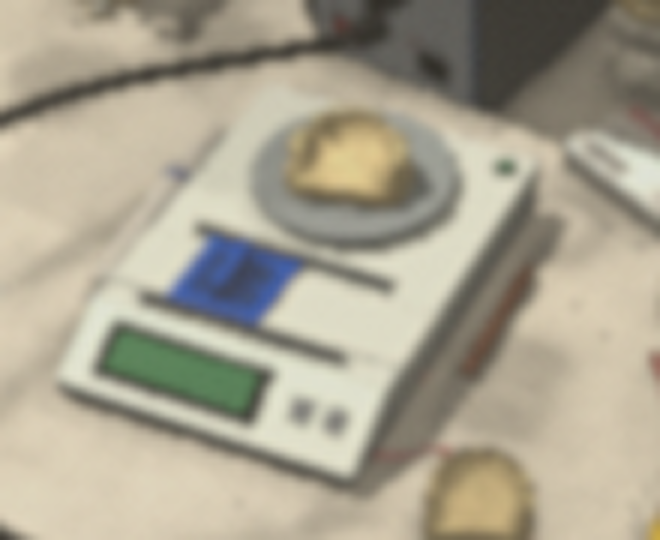

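The top crop shows the scale with its display towards the robot. The shutter is blue at crop (235,345), and the guides run (165,305)-(362,273) and (180,405)-(377,373). The cast is on the pan at about (250,178). The scene crop agrees: shutter at (237,278), guides (200,228)-(392,288) and (142,298)-(345,360). Next I'll fix the scale frame from the guides, the pan and the plate.

```bash
python3 - <<'E'
from h import *
T=lambda x,y:(150+(x+.5)/4.5-.5,125+(y+.5)/4.5-.5)
S=lambda x,y:(175+(x+.5)/6-.5,155+(y+.5)/6-.5)
gt=[(165,305),(362,273),(180,405),(377,373)];gs=[(200,228),(392,288),(142,298),(345,360)]
X=[]
for a,b in zip(gt,gs):
    X.append(tri(T(*a),S(*b)));print("guide",np.round(X[-1],4),np.round(ray("top",T(*a),.0455)[:2],4),np.round(ray("scene",S(*b),.0455)[:2],4))
print("green dot",tri(T(352,87),S(506,166)))
P=[ray("top",T(*a),.0455)[:2]*.5+ray("scene",S(*b),.0455)[:2]*.5 for a,b in zip(gt,gs)]
d=(P[0]-P[1])+(P[2]-P[3]);yaw=np.arctan2(-d[0],d[1]);print("yaw",yaw,"gap",np.linalg.norm(P[0]-P[2]),"len",np.linalg.norm(d)/2)
pc=np.array([.5039,.2295]) # plate centre, both views
print("plate tri",tri((202,201.5),(213.4,201)))
ex,ey=np.array([np.cos(yaw),np.sin(yaw)]),np.array([-np.sin(yaw),np.cos(yaw)])
pan=[ray("top",T(251,176),.05)[:2],ray("scene",S(357,178),.05)[:2]];print("pan",pan)
pan=np.mean(pan,0)
print("plate rel pan in scale frame (expect -105,+30)",(pc-pan)@ex*1e3,(pc-pan)@ey*1e3)
g=np.mean(P,0);print("guide mid rel pan",(g-pan)@ex*1e3,(g-pan)@ey*1e3)
# rows
p=np.array(bot.sense()["eef_pos"])
w=pan-105*ex/1e3+30*ey/1e3;print("well",w,"plate",pc)
E
```

```text
guide [0.5308 0.2767 0.0366] [0.5292 0.2751] [0.5236 0.2693]
guide [0.5515 0.1541 0.0389] [0.5513 0.1522] [0.5449 0.1509]
guide [0.4672 0.2649 0.037 ] [0.4667 0.2628] [0.4605 0.2585]
guide [0.4891 0.1416 0.0401] [0.4886 0.141 ] [0.4848 0.1382]
green dot [0.67340644 0.16257203 0.0389678 ]
yaw 0.1833741289954542 gap 0.06384556173093527 len 0.12289276574717009
plate tri [0.50449317 0.23044687 0.04147991]
pan [array([0.61139509, 0.22358038]), array([0.60500402, 0.21928304])]
plate rel pan in scale frame (expect -105,+30) -101.07963162197944 26.951850189764148
guide mid rel pan -103.09909614525007 3.4204111556280608
well [0.49948954 0.23178217] plate [0.5039 0.2295]
```

```bash
python3 -m pendant '[{"rz":-0.16},{"rz":-0.16},{"rz":-0.162},{"x":-25,"y":-48},{"x":-25,"y":-48},{"x":-25,"y":-48},{"x":-25,"y":-48},{"x":-25,"y":-48},{"x":-25,"y":-48},{"x":-25,"y":-48},{"x":-25,"y":-48},{"x":-23,"y":-47}]' 0; python3 -m pendant '[{},{}]'
```

```text
schema error: expected keys x, y, z, rx, ry, rz
schema error: expected keys x, y, z, rx, ry, rz
```

```bash
python3 -m pendant '[{"x":0,"y":0,"z":0,"rx":0,"ry":0,"rz":-0.16},{"x":0,"y":0,"z":0,"rx":0,"ry":0,"rz":-0.16},{"x":0,"y":0,"z":0,"rx":0,"ry":0,"rz":-0.162},{"x":-25,"y":-48,"z":0,"rx":0,"ry":0,"rz":0},{"x":-25,"y":-48,"z":0,"rx":0,"ry":0,"rz":0},{"x":-25,"y":-48,"z":0,"rx":0,"ry":0,"rz":0},{"x":-25,"y":-48,"z":0,"rx":0,"ry":0,"rz":0},{"x":-25,"y":-48,"z":0,"rx":0,"ry":0,"rz":0},{"x":-25,"y":-48,"z":0,"rx":0,"ry":0,"rz":0},{"x":-25,"y":-48,"z":0,"rx":0,"ry":0,"rz":0},{"x":-25,"y":-48,"z":0,"rx":0,"ry":0,"rz":0},{"x":-23,"y":-47,"z":0,"rx":0,"ry":0,"rz":0}]' 0; python3 -m pendant '[{"x":0,"y":0,"z":0,"rx":0,"ry":0,"rz":0},{"x":0,"y":0,"z":0,"rx":0,"ry":0,"rz":0}]'
```

```text
t: 1.6
eef_pos: [0.4973, 0.2602, 0.2501]
tool_rot: [-3.141, -0.0, -2.959]
wrist_force: [0.3, 1.1, -0.5]
gripper_width: 0.0002
grip_force: 0.0
t: 1.85
eef_pos: [0.496, 0.2623, 0.25]
tool_rot: [3.141, -0.001, -2.958]
wrist_force: [-0.3, 0.6, -0.4]
gripper_width: -0.0
grip_force: 0.0
```

```bash
python3 -m pendant '[{"x":0,"y":0,"z":40,"rx":0,"ry":0,"rz":0},{"x":0,"y":0,"z":40,"rx":0,"ry":0,"rz":0},{"x":0,"y":0,"z":40,"rx":0,"ry":0,"rz":0},{"x":0,"y":0,"z":35,"rx":0,"ry":0,"rz":0},{"x":0,"y":0,"z":10,"rx":0,"ry":0,"rz":0},{"x":0,"y":0,"z":10,"rx":0,"ry":0,"rz":0},{"x":0,"y":0,"z":6,"rx":0,"ry":0,"rz":0},{"x":0,"y":0,"z":0,"rx":0,"ry":0,"rz":0}]'; python3 - <<'E'
from h import *
im=bot.snapshot("scene")[130:240,160:290];cv2.imwrite("pics/s1.png",cv2.resize(im,None,fx=6,fy=5.4,interpolation=cv2.INTER_CUBIC))
E
```

```text
t: 2.85
eef_pos: [0.4967, 0.2622, 0.0697]
tool_rot: [3.141, 0.001, -2.958]
wrist_force: [0.1, 0.2, -1.6]
gripper_width: -0.0001
grip_force: 0.0
```

View pics/s1.png

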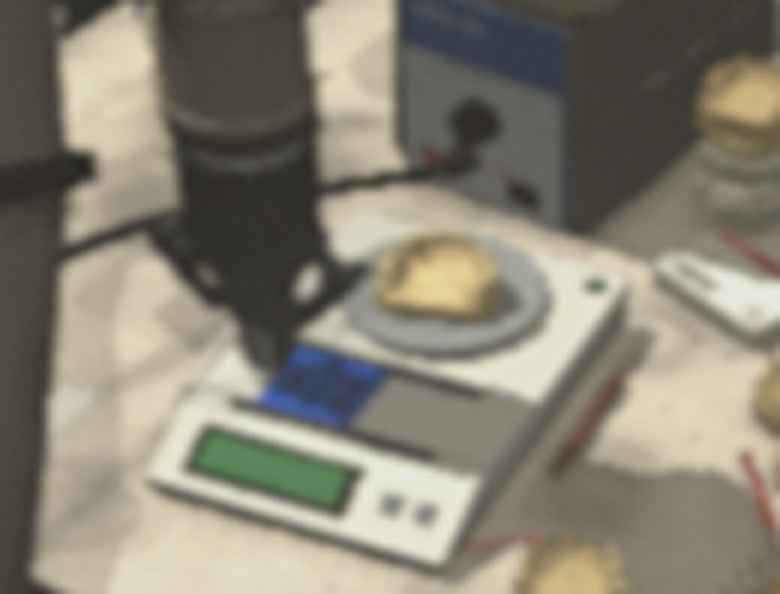

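The fingertips stand at about (265,365) in the crop, just off the +y edge of the shutter and clear of the cast. Now I'll push.

```bash
python3 -m pendant '[{"x":0,"y":0,"z":2,"rx":0,"ry":0,"rz":0},{"x":0,"y":-7,"z":0,"rx":0,"ry":0,"rz":0},{"x":0,"y":-7,"z":0,"rx":0,"ry":0,"rz":0},{"x":0,"y":-7,"z":0,"rx":0,"ry":0,"rz":0},{"x":0,"y":-7,"z":0,"rx":0,"ry":0,"rz":0}]';python3 -m pendant '[{"x":0,"y":-7,"z":0,"rx":0,"ry":0,"rz":0},{"x":0,"y":-7,"z":0,"rx":0,"ry":0,"rz":0},{"x":0,"y":-7,"z":0,"rx":0,"ry":0,"rz":0}]'; python3 - <<'E'
from h import *
im=bot.snapshot("scene")[130:240,160:290];cv2.imwrite("pics/s2.png",cv2.resize(im,None,fx=6,fy=5.4,interpolation=cv2.INTER_CUBIC))
E
```

```text
t: 3.52
eef_pos: [0.5017, 0.2342, 0.0674]
tool_rot: [3.141, 0.0, -2.958]
wrist_force: [0.3, 2.0, -0.5]
gripper_width: -0.0001
grip_force: 0.8
t: 3.9
eef_pos: [0.5056, 0.2133, 0.0673]
tool_rot: [3.141, 0.0, -2.958]
wrist_force: [0.1, 1.7, 0.1]
gripper_width: 0.0001
grip_force: 0.9
```

View pics/s2.png

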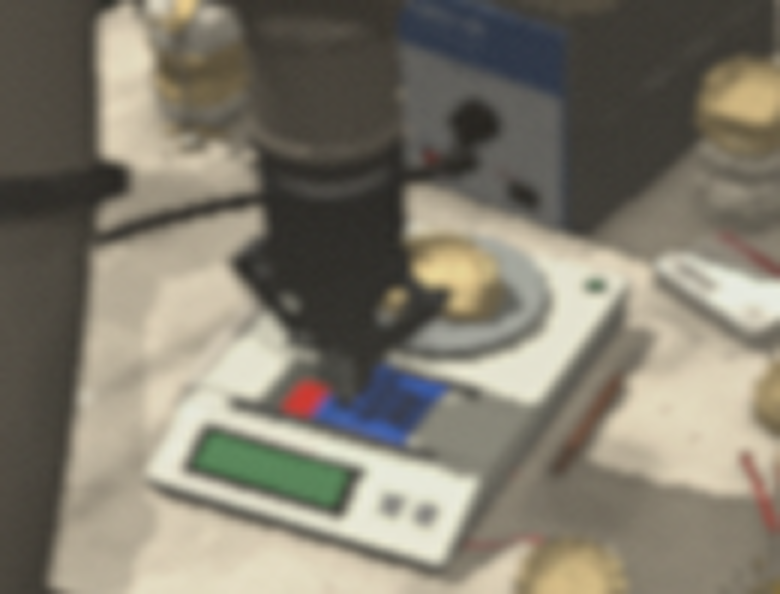

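The picture shows the shutter sliding, with the red key showing at (305,400) and the fingers behind the rib at (355,375). The push force is about 2 N, so I'll carry on to the stop.

```bash
python3 -m pendant '[{"x":0,"y":-7,"z":0,"rx":0,"ry":0,"rz":0},{"x":0,"y":-6,"z":0,"rx":0,"ry":0,"rz":0}]';python3 -m pendant '[{"x":0,"y":-4,"z":0,"rx":0,"ry":0,"rz":0}]';python3 -m pendant '[{"x":0,"y":-3,"z":0,"rx":0,"ry":0,"rz":0}]'
```

```text
t: 4.2
eef_pos: [0.5079, 0.2007, 0.0673]
tool_rot: [3.142, 0.0, -2.958]
wrist_force: [1.0, 2.6, 1.4]
gripper_width: -0.0002
grip_force: 0.9
t: 4.32
eef_pos: [0.5087, 0.1966, 0.0674]
tool_rot: [-3.142, 0.0, -2.959]
wrist_force: [1.0, 1.8, -0.5]
gripper_width: -0.0001
grip_force: 0.8
t: 4.45
eef_pos: [0.5089, 0.196, 0.0674]
tool_rot: [3.139, 0.001, -2.957]
wrist_force: [-1.7, 10.1, -0.2]
gripper_width: -0.0002
grip_force: 4.6
```

```bash
python3 -m pendant '[{"x":0,"y":-2,"z":0,"rx":0,"ry":0,"rz":0}]'
```

```text
t: 4.58
eef_pos: [0.5089, 0.1958, 0.0675]
tool_rot: [3.137, 0.001, -2.956]
wrist_force: [-2.1, 12.8, -1.5]
gripper_width: -0.0004
grip_force: 5.8
```

```bash
python3 -m pendant '[{"x":0,"y":8,"z":0,"rx":0,"ry":0,"rz":0},{"x":0,"y":10,"z":0,"rx":0,"ry":0,"rz":0},{"x":0,"y":0,"z":-30,"rx":0,"ry":0,"rz":0},{"x":0,"y":20,"z":-40,"rx":0,"ry":0,"rz":0},{"x":0,"y":40,"z":-40,"rx":0,"ry":0,"rz":0},{"x":0,"y":40,"z":0,"rx":0,"ry":0,"rz":0},{"x":0,"y":0,"z":0,"rx":0,"ry":0,"rz":0}]'; python3 - <<'E'
from h import *
out=[]
U={}
for n in("top","scene"):
    im=bot.snapshot(n);h=cv2.cvtColor(im,cv2.COLOR_BGR2HSV)
    x0,y0,x1,y1=(150,125,260,250) if n=="top" else (175,155,285,245)
    c=im[y0:y1,x0:x1];out.append(cv2.resize(c,(390,int(390*c.shape[0]/c.shape[1])),interpolation=cv2.INTER_CUBIC))
    for nm,lo,hi,z in(("blue",(100,120,60),(125,255,255),.0435),("red",(0,150,90),(8,255,255),.028),("red2",(172,150,90),(180,255,255),.028)):
        m=cv2.inRange(h,lo,hi);k=np.zeros_like(m);k[y0:y1,x0:x1]=m[y0:y1,x0:x1]
        for c in cv2.findContours(k,cv2.RETR_EXTERNAL,cv2.CHAIN_APPROX_NONE)[0]:
            if cv2.contourArea(c)>12:
                r=cv2.minAreaRect(c);M=cv2.moments(c);u=(M["m10"]/M["m00"],M["m01"]/M["m00"]);print(n,nm,cv2.contourArea(c),np.round(u,1),np.round(ray(n,u,z),4),np.round([ray(n,q,z)[:2] for q in cv2.boxPoints(r)],3).tolist())
H=max(o.shape[0] for o in out);cv2.imwrite("pics/c3.png",np.hstack([cv2.copyMakeBorder(o,0,H-o.shape[0],0,0,0) for o in out]))
print(bot.sense()["eef_pos"])
E
```

```text
t: 5.45
eef_pos: [0.4864, 0.3122, 0.1777]
tool_rot: [3.14, 0.001, -2.953]
wrist_force: [0.3, -1.5, -0.5]
gripper_width: -0.0
grip_force: 0.0
top blue 355.0 [219.7 198.4] [0.5138 0.1803 0.0435] [[0.536, 0.213], [0.547, 0.159], [0.491, 0.148], [0.481, 0.202]]
top red 100.0 [200.4 202.7] [0.5025 0.2372 0.028 ] [[0.515, 0.256], [0.522, 0.225], [0.491, 0.218], [0.484, 0.248]]
[0.4875005  0.30780798 0.176836  ]
```

View pics/c3.png

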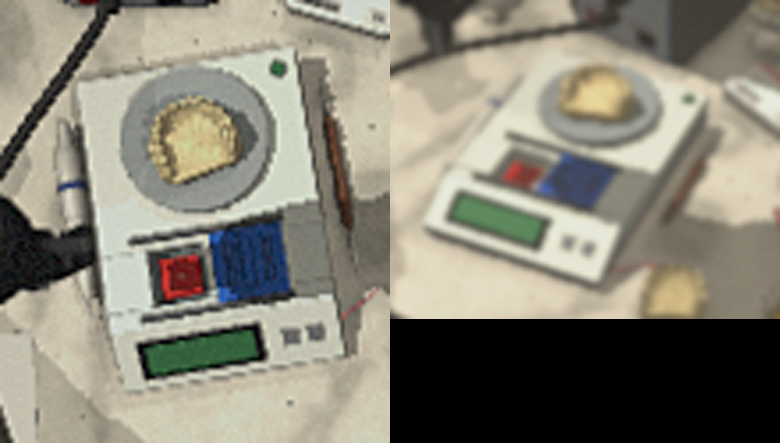

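The shutter is fully open: plate at top-view crop (250,260), red key in the middle of the well at (182,275). In the scene half the key is at (520,172). The key ray gives (0.503, 0.237), which matches plate centre + 58 mm. I'll check its height across the two views and move above it.

```bash
python3 - <<'E'
from h import *
print(tri((200.4,202.7),(175+130/3.545,155+172/3.545)))
s=bot.sense();p=np.array(s["eef_pos"]);d=np.array([.503,.237])-p[:2];y=.183
print(p,s["tool_rot"],"tool x,y mm",-1e3*d@[np.cos(y),np.sin(y)],1e3*d@[-np.sin(y),np.cos(y)])
E
python3 -m pendant '[{"x":-1,"y":-37,"z":0,"rx":0,"ry":0,"rz":0},{"x":-1,"y":-36,"z":0,"rx":0,"ry":0,"rz":0},{"x":0,"y":0,"z":40,"rx":0,"ry":0,"rz":0},{"x":0,"y":0,"z":40,"rx":0,"ry":0,"rz":0},{"x":0,"y":0,"z":15,"rx":0,"ry":0,"rz":0},{"x":0,"y":0,"z":0,"rx":0,"ry":0,"rz":0}]'
```

```text
[0.50257058 0.23740108 0.0278618 ]
[0.4875005  0.30780798 0.176836  ] [-3.14037609e+00 -9.03748989e-04 -2.95770161e+00] tool x,y mm -2.3550358306161847 -72.44624452841717
t: 6.3
eef_pos: [0.5029, 0.2356, 0.0816]
tool_rot: [-3.14, -0.002, -2.96]
wrist_force: [-0.2, -0.2, 0.3]
gripper_width: 0.0001
grip_force: 0.0
```

```bash
python3 -m pendant '[{"x":0,"y":1,"z":10,"rx":0,"ry":0,"rz":0},{"x":0,"y":0,"z":10,"rx":0,"ry":0,"rz":0},{"x":0,"y":0,"z":10,"rx":0,"ry":0,"rz":0}]'; python3 -m pendant '[{"x":0,"y":0,"z":4,"rx":0,"ry":0,"rz":0}]';python3 -m pendant '[{"x":0,"y":0,"z":3,"rx":0,"ry":0,"rz":0},{"x":0,"y":0,"z":0,"rx":0,"ry":0,"rz":0}]'
```

```text
t: 6.68
eef_pos: [0.5032, 0.2379, 0.0521]
tool_rot: [3.141, 0.001, -2.958]
wrist_force: [0.3, 0.8, -0.3]
gripper_width: -0.0001
grip_force: 0.0
t: 6.8
eef_pos: [0.5026, 0.2376, 0.0476]
tool_rot: [-3.141, -0.001, -2.958]
wrist_force: [0.4, -0.9, -0.0]
gripper_width: 0.0002
grip_force: 0.0
t: 7.05
eef_pos: [0.5027, 0.2376, 0.0453]
tool_rot: [-3.141, -0.001, -2.958]
wrist_force: [-1.5, -0.2, 2.3]
gripper_width: -0.0001
grip_force: 1.2
```

Contact came at the expected height, with the force rising to 2.3 N. Next I'll press to the bottom.

```bash
python3 -m pendant '[{"x":0,"y":0,"z":2,"rx":0,"ry":0,"rz":0},{"x":0,"y":0,"z":2,"rx":0,"ry":0,"rz":0}]'; python3 -m pendant '[{"x":0,"y":0,"z":2,"rx":0,"ry":0,"rz":0},{"x":0,"y":0,"z":0,"rx":0,"ry":0,"rz":0},{"x":0,"y":0,"z":0,"rx":0,"ry":0,"rz":0}]'
```

```text
t: 7.3
eef_pos: [0.503, 0.2377, 0.0418]
tool_rot: [3.141, -0.0, -2.959]
wrist_force: [-6.8, -3.8, 24.8]
gripper_width: -0.0
grip_force: 12.2
t: 7.68
eef_pos: [0.503, 0.2377, 0.0417]
tool_rot: [3.141, 0.0, -2.959]
wrist_force: [-8.2, -4.2, 28.6]
gripper_width: 0.0001
grip_force: 14.4
```

```bash
python3 -m pendant '[{"x":0,"y":0,"z":-6,"rx":0,"ry":0,"rz":0},{"x":0,"y":0,"z":-10,"rx":0,"ry":0,"rz":0},{"x":0,"y":0,"z":-20,"rx":0,"ry":0,"rz":0},{"x":0,"y":0,"z":-25,"rx":0,"ry":0,"rz":0},{"x":0,"y":0,"z":0,"rx":0,"ry":0,"rz":0},{"x":0,"y":-29,"z":0,"rx":0,"ry":0,"rz":0},{"x":0,"y":-29,"z":0,"rx":0,"ry":0,"rz":0},{"x":0,"y":-30,"z":0,"rx":0,"ry":0,"rz":0},{"x":0,"y":0,"z":0,"rx":0,"ry":0,"rz":0}]'; python3 - <<'E'
from h import *
im=bot.snapshot("scene")[130:240,160:290];cv2.imwrite("pics/s4.png",cv2.resize(im,None,fx=6,fy=5.4,interpolation=cv2.INTER_CUBIC))
E
```

```text
t: 8.8
eef_pos: [0.5192, 0.1481, 0.0995]
tool_rot: [-3.14, -0.001, -2.963]
wrist_force: [0.1, 1.2, -0.0]
gripper_width: 0.0002
grip_force: 0.0
```

View pics/s4.png

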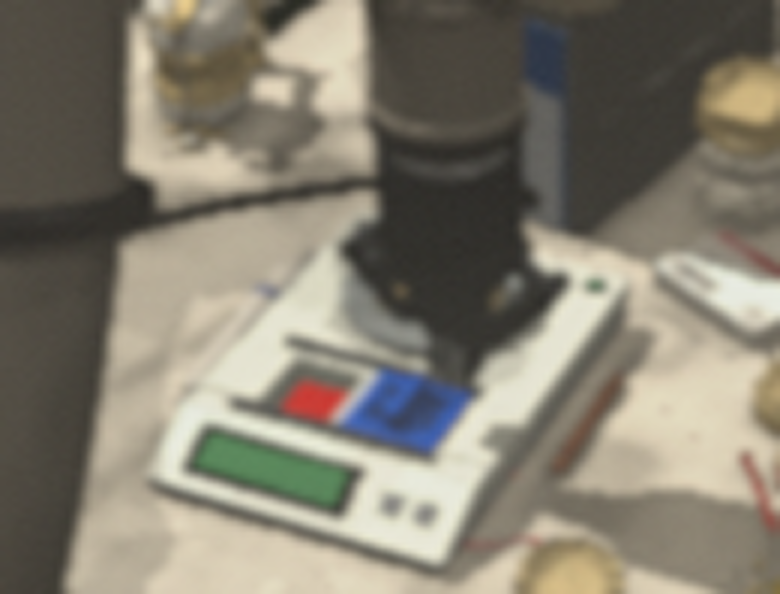

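The picture shows the key up at (312,400), the shutter open at (408,408), and the fingers beyond its rib to the right. Next I'll lower and push it shut.

```bash
python3 -m pendant '[{"x":0,"y":0,"z":12,"rx":0,"ry":0,"rz":0},{"x":0,"y":0,"z":12,"rx":0,"ry":0,"rz":0},{"x":0,"y":0,"z":8,"rx":0,"ry":0,"rz":0},{"x":0,"y":0,"z":0,"rx":0,"ry":0,"rz":0}]'; python3 -m pendant '[{"x":0,"y":7,"z":0,"rx":0,"ry":0,"rz":0},{"x":0,"y":7,"z":0,"rx":0,"ry":0,"rz":0},{"x":0,"y":7,"z":0,"rx":0,"ry":0,"rz":0}]';python3 -m pendant '[{"x":0,"y":7,"z":0,"rx":0,"ry":0,"rz":0},{"x":0,"y":7,"z":0,"rx":0,"ry":0,"rz":0},{"x":0,"y":7,"z":0,"rx":0,"ry":0,"rz":0},{"x":0,"y":7,"z":0,"rx":0,"ry":0,"rz":0}]'
```

```text
t: 9.35
eef_pos: [0.5183, 0.1513, 0.0672]
tool_rot: [-3.141, -0.002, -2.958]
wrist_force: [-0.3, -0.6, 0.7]
gripper_width: -0.0
grip_force: 0.0
t: 9.72
eef_pos: [0.5154, 0.1722, 0.0686]
tool_rot: [-3.141, 0.001, -2.958]
wrist_force: [-0.2, -2.4, -0.3]
gripper_width: 0.0004
grip_force: 0.8
t: 10.22
eef_pos: [0.5102, 0.1999, 0.0684]
tool_rot: [3.141, 0.0, -2.958]
wrist_force: [0.1, -1.1, 2.8]
gripper_width: -0.0003
grip_force: 1.2
```

```bash
python3 -m pendant '[{"x":0,"y":6,"z":0,"rx":0,"ry":0,"rz":0},{"x":0,"y":6,"z":0,"rx":0,"ry":0,"rz":0},{"x":0,"y":4,"z":0,"rx":0,"ry":0,"rz":0}]'; python3 -m pendant '[{"x":0,"y":3,"z":0,"rx":0,"ry":0,"rz":0}]';python3 -m pendant '[{"x":0,"y":3,"z":0,"rx":0,"ry":0,"rz":0},{"x":0,"y":0,"z":0,"rx":0,"ry":0,"rz":0}]'
```

```text
t: 10.6
eef_pos: [0.5072, 0.2156, 0.0684]
tool_rot: [3.141, 0.0, -2.958]
wrist_force: [0.4, -1.5, 2.3]
gripper_width: 0.0002
grip_force: 1.2
t: 10.72
eef_pos: [0.5066, 0.2183, 0.0683]
tool_rot: [3.142, 0.0, -2.958]
wrist_force: [1.3, -1.3, 1.8]
gripper_width: 0.0001
grip_force: 1.2
t: 10.98
eef_pos: [0.5058, 0.2213, 0.0682]
tool_rot: [3.141, -0.0, -2.958]
wrist_force: [0.4, -0.0, 0.7]
gripper_width: -0.0003
grip_force: 0.2
```

```bash
python3 -m pendant '[{"x":0,"y":3,"z":0,"rx":0,"ry":0,"rz":0}]';python3 -m pendant '[{"x":0,"y":2,"z":0,"rx":0,"ry":0,"rz":0}]'
```

```text
t: 11.1
eef_pos: [0.5055, 0.2224, 0.068]
tool_rot: [-3.14, -0.001, -2.959]
wrist_force: [2.3, -7.9, 2.4]
gripper_width: 0.0001
grip_force: 4.7
t: 11.22
eef_pos: [0.5055, 0.2225, 0.068]
tool_rot: [-3.138, -0.001, -2.961]
wrist_force: [2.9, -10.6, 4.1]
gripper_width: -0.0001
grip_force: 6.2
```

The shutter is at the end stop. I'll back off, lift clear, retract and check.

```bash
python3 -m pendant '[{"x":0,"y":-6,"z":0,"rx":0,"ry":0,"rz":0},{"x":0,"y":-8,"z":0,"rx":0,"ry":0,"rz":0},{"x":0,"y":0,"z":-25,"rx":0,"ry":0,"rz":0},{"x":0,"y":0,"z":-45,"rx":0,"ry":0,"rz":0},{"x":0,"y":0,"z":-50,"rx":0,"ry":0,"rz":0},{"x":0,"y":45,"z":-30,"rx":0,"ry":0,"rz":0},{"x":0,"y":50,"z":0,"rx":0,"ry":0,"rz":0},{"x":0,"y":50,"z":0,"rx":0,"ry":0,"rz":0},{"x":0,"y":0,"z":0,"rx":0,"ry":0,"rz":0},{"x":0,"y":0,"z":0,"rx":0,"ry":0,"rz":0}]'; python3 - <<'E'
from h import *
im=bot.snapshot("top");x0,y0,x1,y1=150,125,260,250
h=cv2.cvtColor(im,cv2.COLOR_BGR2HSV);m=cv2.inRange(h,(100,120,60),(125,255,255));k=np.zeros_like(m);k[y0:y1,x0:x1]=m[y0:y1,x0:x1]
for c in cv2.findContours(k,cv2.RETR_EXTERNAL,cv2.CHAIN_APPROX_NONE)[0]:
    if cv2.contourArea(c)>100:
        r=cv2.minAreaRect(c);p=ray("top",r[0],.0435)[:2];print(p,"shut travel mm vs open",1e3*(p-[.5138,.1805])@[-np.sin(.183),np.cos(.183)])
cv2.imwrite("pics/c5.png",cv2.resize(im[y0:y1,x0:x1],None,fx=4.5,fy=4.5,interpolation=cv2.INTER_CUBIC))
E
```

```text
t: 12.48
eef_pos: [0.4811, 0.3541, 0.2179]
tool_rot: [-3.141, -0.001, -2.958]
wrist_force: [0.6, 0.3, 0.1]
gripper_width: 0.0001
grip_force: 0.0
[0.50316338 0.23753062] shut travel mm vs open 58.01398957547308
```

View pics/c5.png

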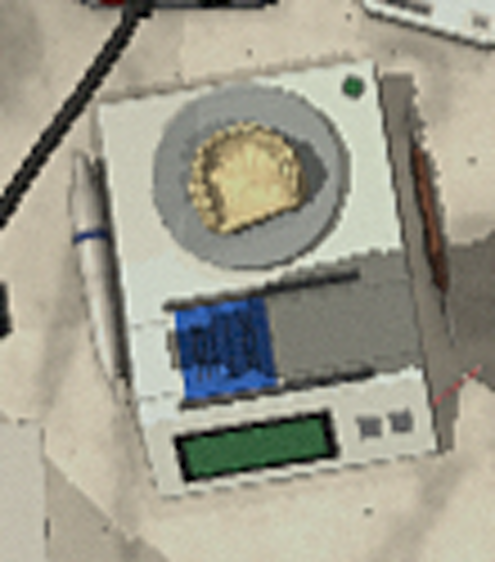

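The shutter is shut at crop (225,348), having travelled 58 mm from open. The cast is at (250,178), and the handpiece and knife have not moved. I'll hand the job in.

```bash
python3 -c "
from cell import bot
print(bot.finish_job())"
```

```text
the job is handed in; nothing more can be done
None
```

I pushed the shutter fully open, pressed the red key to the bottom and let it come up, then pushed the shutter shut (58 mm measured travel); the last picture shows the cast, handpiece and knife where they were, and the job is handed in, though no verdict was returned.

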